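# Hang the slotted check weight on the load cell's pin

### The job

The bench load cell is due for its check: take the check weight with the slotted plate (not the one with the round hole), slide its slot sideways onto the load cell's pin between the two collars, and lower it gently until the pin sits in the notch at the slot's inner end. Let go and leave it hanging still and upright on the pin; do not overload the cell by pushing hard against it, and leave the other things on the bench where they are.

Things in the scene. Friction and masses are not known exactly. Their poses are not given: they have to be found in the camera images.
- weight: Slotted check weight, 0.4 to 0.7 kg, standing on the bench (sizes mm): round steel foot (56 diameter, 18 high) with an upright metal plate 8 thick, 64 wide, top edge 184 above the underside. Origin: centre of the underside; z up; x is the plate's normal, y runs across it (-32 to +32). An L-shaped slot goes through the plate (see the points).
- weight_mouth (a point): Centre of the slot's open mouth at the plate's +y edge, 100 above the underside. Axes as weight. The slot's level part is 22 high (89 to 111 above the underside) and runs in from here to y = -10, where the notch rises.
- weight_seat (a point): Middle of the top edge of the notch at the slot's inner end, 122 above the underside; rests on the pin when hung. Axes as weight. The notch is 20 wide (y -10 to +10), its upper corners chamfered by 5.
- weight_top (a point): Middle of the plate's top edge, 184 above the underside. The plate is solid for 62 below it; pinched across its 8 mm thickness no deeper than 45 below it, the fingers clear pin, collars and beam.
- cell: Bench load cell, fixed (sizes mm): grey base plate 200 x 90 x 12, grey pedestal 50 wide, level aluminium beam 30 x 30 with its top 190 above the bench, steel pin level out of the beam's end. Origin: on the bench below cell_pin; x along the pin away from the beam, z up. Along x: base -220 to -20, pedestal -205 to -145, beam -205 to -65, pin -65 to +16.
- cell_pin (a point): On the axis of the 10 mm diameter pin, 175 mm above the bench, midway between two collars (28 diameter, facing sides 22 apart). Axes as cell: x along the pin, y level across it. The collars are bigger than the slot is high, so the plate must come on sideways, along y; both y sides are free.
- holed_weight: the OTHER weight, a bystander: same foot and same plate outline as the slotted weight (64 wide, 184 tall, 8 thick) but with only a 15 mm round hole 117 above its underside and no slot. Origin: centre of the underside; z up, plate in its y-z plane.
- wash_bottle: bystander: pale translucent plastic bottle with white cap, 60 diameter, 170 tall, standing. Origin: centre of its underside.
- mouse: bystander: black and grey computer mouse, 100 x 58 x 33, on a flat blue mat. Origin: centre of its underside.
- data_logger: bystander: orange plastic pocket instrument, 85 x 34 x 22, lying on the bench. Origin: centre of its underside.
- mug: bystander: white mug, 80 diameter, 90 tall. Origin: centre of its underside.
- spare_ring: bystander: steel ring lying flat, 60 outer diameter, 18 high. Origin: centre of its underside.
- screwdriver: bystander: screwdriver lying on the bench. Origin: in its underside, mid-length.
Not all that is in view belongs to the job. Leave any black or yellow look-alike of the weight alone.

How it is judged:
By the outcome, as a careful person would: the job done as asked, in the order asked, and still so for the second after the job is handed in, with the robot touching nothing.
It also fails if it takes over 48 s, if anything falls off the work surface, if the arm or the gripper's body presses on something with over 40 N, if the wrist force passes 120 N, or if a joint passes its speed limit or range.

### The arm

A 6-joint arm with a two-finger parallel gripper is mounted at the origin on the work surface. World frame = base frame: x ahead of the robot, y to its left, z up, the work surface at z = 0. Lengths are in m, angles in rad, forces in N, time in s.
With the tool pointing down it reaches from about 0.3 to 1 m from the base axis. Payload 5.1 kg.
Tool frame: the origin (TCP) lies midway between the tips of the shut fingers; the grasp point (between the pads) lies 19 mm behind it (arm.grasp_offset is the distance from the TCP to the grasp point, in m); z points along the fingers, y is the line along which they close (so a half turn about z gives the same grasp; the last joint's range is limited). The gripper opens to 95 mm and grips with 3 to 60 N. Pads are 20 mm wide; open, the fingers measure 119 mm over their backs; the gripper's body (75 mm by 180 mm) begins 59 mm behind the grasp point.
Start: joints at [-1.256, 0.124, 1.65, -0, 1.367, -0.083], TCP at [0.252, -0.599, 0.185] pointing down, gripper open.
Joint ranges: [-2.61, 2.61], [-1.02, 2.33], [0.03, 2.71], [-1.35, 4.49], [0.32, 2.68], [-2.91, 2.91]. Speed limits (rad/s): [2.57, 2.57, 3.14, 3.14, 3.14, 3.14].

### API

Orientations are given as a rotation vector (axis times angle).
In Python, from plant import arm gives the robot as it stands.
- The arm moves only by the tool step_arm, never from a script. Its argument "plan" is a list of rows, each a list of 3 entries, a list of its own where there are three numbers: the turn, a rotation vector about the tool's x, y, z in degrees, then the shift along the tool's x, y, z in cm, then the finger opening in cm, from 0 to 9.51. A call has exactly 5 rows; each row is the pose to reach, as a shift and turn from the pose commanded when the call began, along the tool's axes at that moment; what a row does not reach only later rows make up. A row lasts 1/8 s, in which the tool goes at most 62.5 mm and 10.7 degrees, less where a joint would pass 70% of its speed; a pose out of reach is approached as far as the arm can. A call with a gripper value outside its range is refused whole. The fingers move at their own pace and stop on an object; "newtons" is the grip in N (left out, the last holds). Time passes only in rows, so rows that repeat a pose let the fingers close, or fill a call up. It gives the time, the measured TCP pose, the force, the opening and the grip force at its end, in the units of the state.
- arm.sense(): the state, without advancing time (a new reading comes with each control period).
- arm.grab_frame(name): name is "side" or "top"; returns (picture, depth): 480x640x3 uint8, red, green, blue; 480x640 float32, m along the optical axis (not along the pixel's ray), 0 where there is no reading.
- arm.camera_info(name): a dict with "mtx" (3x3 intrinsics, pixels), "k1" (the pictures are not rectified: a ray, as slopes to the right and down, at radius r is drawn at 1 + k1 r^2 times it, then the intrinsics apply), "position" and "orientation" of the camera in the world. Camera axes: x right, y up, looking along -z (the intrinsics and any distortion apply to the point x, -y, -z); pixel columns grow to the right and rows downward; lengths in m; the calibration is good to about 2 mm. A picture is of the moment at which its call begins. camera_info takes no time and is no camera call.
- arm.job_done(): hands the job in; it is judged then, once.
The state is a dict: "time_s": time; "joints": joint angles; "qd": joint speeds; "joint_efforts": joint torques, N m; "position": TCP position; "tool_rot": TCP orientation; "force": force on the tool from outside, world axes, zero at the start; "wrist_torque": the same for the moment, N m; "grip_width": finger opening in m; "grip_force": force on a finger pad.
Only numpy, scipy, OpenCV 4.12 (cv2) and the standard library are available. Lean on these libraries where they do the work, as an engineer would, in place of code of your own. Each camera call takes 0.05 s, during which the arm holds its last target. There are 200 camera calls.

## Working session

There is one attempt and no reset: what is moved stays moved. The work goes in short steps, Python scripts to look and compute and a tool call to move; the robot and the scene stay as the last step left them, time stands still between calls to the robot, and variables do not carry over. Pictures are saved under pics/ and viewed, at most 10 in all, crops included, and the job is handed in when it is done.

Besides the shell and the picture viewer there is one more tool, called after ">>>" as name(argument=value, ...) on one line, values as JSON. step_arm: Moves the arm, as the interface text tells. Its arguments: {"type":"object","properties":{"plan":{"type":"array"},"newtons":{"type":"number"}},"required":["plan"]}

```bash
mkdir -p pics
cat > h.py <<'E'
import numpy as np, cv2
from scipy.spatial.transform import Rotation as R
from plant import arm
def grab(n,tag):
    p,d=arm.grab_frame(n); cv2.imwrite(f'pics/{tag}.png',p[:,:,::-1]); np.savez(f'{tag}.npz',p=p,d=d); return p,d
def cam(n):
    c=arm.camera_info(n); o=np.array(c['orientation'],float)
    if o.shape==(3,3): M=o
    elif o.size==3: M=R.from_rotvec(o).as_matrix()
    else: M=R.from_quat(o).as_matrix()
    return np.array(c['mtx']),c['k1'],np.array(c['position']),M
def rays(n,uv):
    K,k1,P,M=cam(n); uv=np.atleast_2d(np.array(uv,float))
    s=cv2.undistortPoints(uv[:,None],K,np.array([k1,0,0,0.]))[:,0]
    return P,np.c_[s[:,0],-s[:,1],-np.ones(len(s))]@M.T
def plane(n,uv,z):
    P,d=rays(n,uv); return P+d*((z-P[2])/d[:,2])[:,None]
def deproj(n,uv,d):
    P,r=rays(n,uv); uv=np.atleast_2d(uv).astype(int)
    return P+r*d[uv[:,1],uv[:,0]][:,None]
def proj(n,X):
    K,k1,P,M=cam(n); c=(np.atleast_2d(X)-P)@M; s=np.c_[c[:,0],-c[:,1]]/-c[:,2:3]
    s=s*(1+k1*(s**2).sum(1,keepdims=True)); return s*[K[0,0],K[1,1]]+K[:2,2]
E
python3 - <<'E'
from h import *
grab('side','s0');grab('top','t0')
for n in('side','top'):print(arm.camera_info(n))
print(arm.sense())
E
```

```text
{'mtx': array([[489.55400513,   0.        , 316.04304715],
       [  0.        , 489.55400513, 245.82291545],
       [  0.        ,   0.        ,   1.        ]]), 'k1': 0.004942710255554016, 'position': array([0.32758191, 0.79010583, 0.80495285]), 'orientation': array([ 0.15248   , -1.2571942 , -2.59743136])}
{'mtx': array([[433.79953484,   0.        , 317.47151365],
       [  0.        , 433.79953484, 231.65762139],
       [  0.        ,   0.        ,   1.        ]]), 'k1': 0.03481851917231759, 'position': array([ 0.31979453, -0.01064733,  1.12985179]), 'orientation': array([ 0.1490867 , -0.16150631, -1.5385623 ])}
{'time_s': 0.1, 'joints': array([-1.25557354e+00,  1.24486460e-01,  1.65151525e+00, -1.14781438e-05,
        1.36748158e+00, -8.26285571e-02]), 'qd': array([-0.00116182, -0.00286872, -0.00283849,  0.00037417, -0.00053898,
        0.00033092]), 'joint_efforts': array([ 2.57427428e-04, -4.18881190e+01, -3.61097217e+01,  7.75912986e-02,
        4.61314037e-02, -7.55428709e-05]), 'position': array([ 0.25159354, -0.59865658,  0.18359299]), 'tool_rot': array([-3.07779841e+00, -6.20462662e-01,  3.61921710e-04]), 'force': array([-0.67084828, -0.65648603,  0.76889984]), 'wrist_torque': array([-0.03266589,  0.02041811, -0.014682  ]), 'grip_force': 0.0, 'grip_width': 0.09504863967960753}
```

View pics/s0.png

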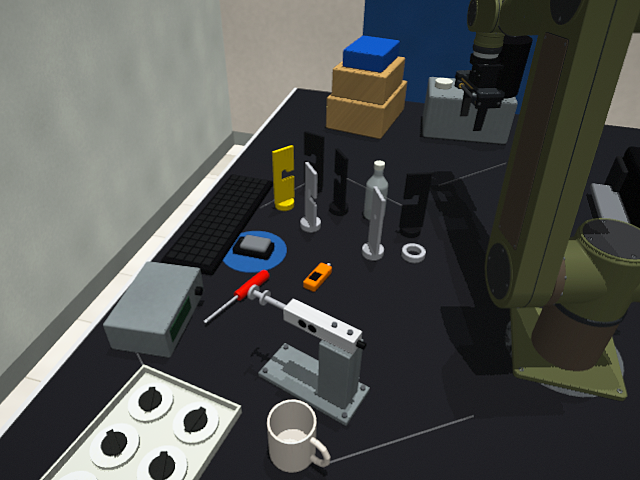

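View pics/t0.png

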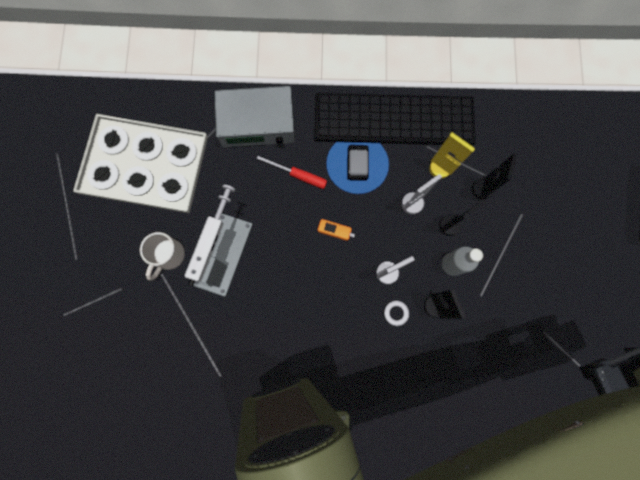

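Both views show two steel weights. In the side view their feet are at about (311,225) and (373,252), and in the top view at (413,203) and (388,272). The cell pin is at about (258,294) in the side view and (226,192) in the top view. I'll zoom in and measure.

Run:
```python
from h import *
s=np.load('s0.npz');t=np.load('t0.npz')
a=cv2.resize(s['p'][140:320,220:420],None,fx=3,fy=3,interpolation=cv2.INTER_CUBIC)
b=cv2.resize(t['p'][155:295,370:470],None,fx=3.9,fy=3.9)[:540]
c=cv2.resize(t['p'][175:305,180:260],None,fx=4,fy=4)
cv2.imwrite('pics/c1.png',a[:,:,::-1])
o=np.zeros((546,720,3),np.uint8);o[:540,:390]=b[:540,:390];o[:520,395:715]=c[:, :320];cv2.imwrite('pics/c2.png',o[:,:,::-1])
for n,uv,z in(('side',(311,225),.018),('side',(373,252),.018),('top',(413,203),.018),('top',(388,272),.018),('top',(226,192),.175)):
  print(n,uv,plane(n,uv,z))
# 3D clouds of grey bright pixels
def cloud(n,f):
    p,d=f['p'].astype(int),f['d']; m=(p.min(2)>90)&(np.ptp(p,axis=2)<30)&(d>0)
    v,u=np.nonzero(m); X=deproj(n,np.c_[u,v],d); return X
for n,f in(('side',s),('top',t)):
  X=cloud(n,f)
  for q in plane('top',[(413,203),(388,272)],.018):
    Y=X[(np.hypot(*(X[:,:2]-q[:2]).T)<.07)&(X[:,2]>.03)&(X[:,2]<.2)]
    if len(Y)<20: print(n,len(Y));continue
    Cn=np.cov(Y[:,:2].T);w,V=np.linalg.eigh(Cn);print(n,q,len(Y),Y.mean(0),Y[:,2].min(),Y[:,2].max(),np.sqrt(w),np.degrees(np.arctan2(V[1,1],V[0,1])))
```

```text
side (311, 225) [[ 0.62070857 -0.25132063  0.018     ]]
side (373, 252) [[ 0.43687645 -0.18463956  0.018     ]]
top (413, 203) [[ 0.62805283 -0.26778516  0.018     ]]
top (388, 272) [[ 0.44295062 -0.20035939  0.018     ]]
top (226, 192) [[0.59827659 0.19489118 0.175     ]]
side [ 0.62805283 -0.26778516  0.018     ] 151 [ 0.61813701 -0.25519109  0.12889161] 0.03108741537418447 0.18857419628866912 [0.00230835 0.01884837] 127.72874937266296
side [ 0.44295062 -0.20035939  0.018     ] 194 [ 0.43086298 -0.18256781  0.13780296] 0.0311011536827982 0.1889803515266022 [0.00233633 0.0190279 ] 118.70383668014082
top [ 0.62805283 -0.26778516  0.018     ] 213 [ 0.62549461 -0.26277699  0.14271024] 0.03115182457545962 0.1877635388013733 [0.00265376 0.01858179] 126.54815191156843
top [ 0.44295062 -0.20035939  0.018     ] 144 [ 0.44132654 -0.1968542   0.166524  ] 0.04413949456107691 0.18842919564473348 [0.00266154 0.0194788 ] 118.14797098278135
```

View pics/c1.png

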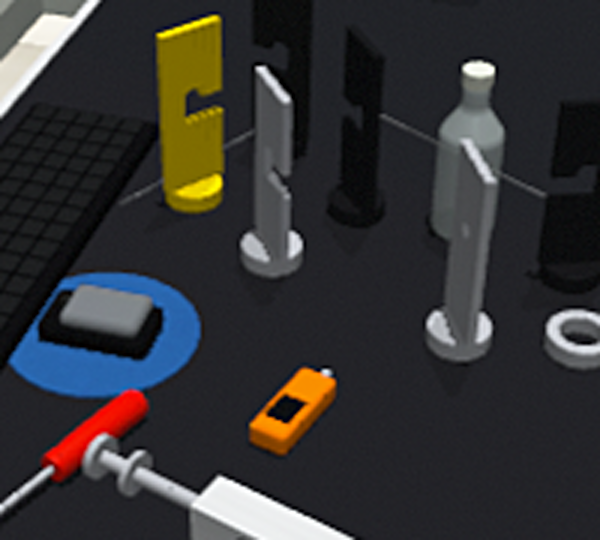

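View pics/c2.png

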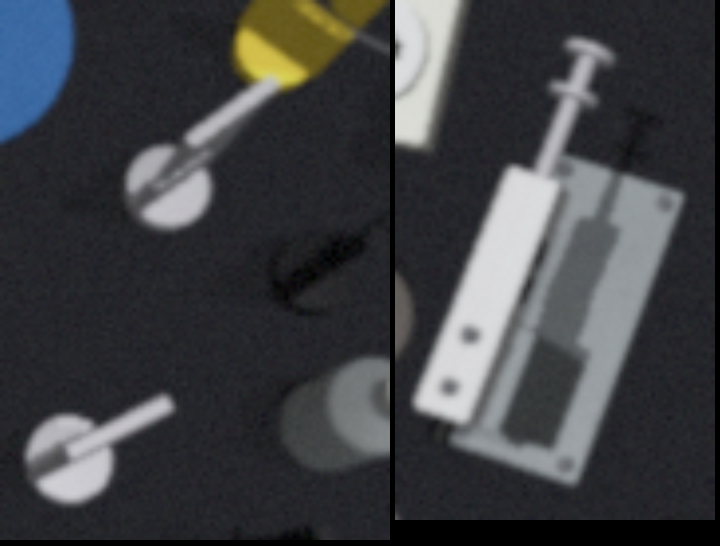

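```bash
cat > m.py <<'E'
from h import *
def cl(n,f,lo,hi,c,r,bright=70):
    p,d=f['p'].astype(int),f['d']; m=(p.min(2)>bright)&(np.ptp(p,axis=2)<30)&(d>0)
    v,u=np.nonzero(m); uv=np.c_[u,v]; X=deproj(n,uv,d); k=(np.hypot(*(X[:,:2]-c).T)<r)&(X[:,2]>lo)&(X[:,2]<hi); return X[k],uv[k]
def rect(n,uv,z):
    P=plane(n,uv,z)[:,:2]; r=cv2.minAreaRect((P*1000).astype(np.float32)); c,s,a=r
    if s[0]<s[1]: a+=90; s=s[::-1]
    return np.round(c,1),np.round(s,1),round(a%180,2)
E
python3 - <<'E'
from m import *
F={'side':np.load('s0.npz'),'top':np.load('t0.npz')}
C=np.array([.62,-.26])
for n,f in F.items():
    X,uv=cl(n,f,.176,.20,C,.06); print(n,'topedge',len(uv),rect(n,uv,.184),X.mean(0), X[:,2].max())
    X,uv=cl(n,f,.012,.026,C,.06); P=plane(n,uv,.018)[:,:2]*1000; c,r=cv2.minEnclosingCircle(P.astype(np.float32)); print(n,'foot',len(uv),c,r,X[:,2].mean())
    X,uv=cl(n,f,.183,.20,np.array([.50,.22]),.16,120); print(n,'beam',len(uv),rect(n,uv,.19),X[:,2].mean())
    X,uv=cl(n,f,.05,.21,np.array([.598,.195]),.05); print(n,'pin',len(uv),X.mean(0),X[:,2].max())
    p=f['p'].astype(int);d=f['d'];m=(p[:,:,0]>110)&(p[:,:,2]<50)&(p[:,:,1]>90)&(d>0);v,u=np.nonzero(m);Y=deproj(n,np.c_[u,v],d);print(n,'yellow',Y.min(0),Y.max(0),len(Y))
E
```

```text
side topedge 69 (array([ 626.2, -264.5]), array([75.2, 13. ]), 127.66) [ 0.62573818 -0.26422298  0.1840593 ] 0.18857419628866912
side foot 165 (629.6117553710938, -264.09735107421875) 33.94633865356445 0.019203815119597577
side beam 1148 (array([502.3, 221.9]), array([220.2,  33.4]), 163.96) 0.1910982977721893
side pin 298 [0.58531737 0.19871943 0.18024929] 0.19229532791021875
side yellow [ 2.95031280e-01 -7.11767789e-01 -2.34685023e-05] [ 0.87797738 -0.01656555  0.31304205] 1346
top topedge 106 (array([ 628.6, -265. ]), array([65.7,  8.8]), 127.53) [ 0.62879959 -0.26511381  0.18329097] 0.1877635388013733
top foot 227 (630.3090209960938, -267.04888916015625) 29.013574600219727 0.018005919746809446
top beam 936 (array([504.5, 220.3]), array([219.8,  31.2]), 163.07) 0.18940849914235575
top pin 185 [0.58504142 0.19535053 0.17982062] 0.19153569653189795
top yellow [ 0.52594807 -0.43875103 -0.00289331] [ 0.83220863 -0.01764751  0.18428931] 176
```

Run:
```python
from m import *
F={'side':np.load('s0.npz'),'top':np.load('t0.npz')}
e=R.from_rotvec(arm.sense()['tool_rot']).as_matrix(); print(e.round(3))
for n,f in F.items():
    B,uv=cl(n,f,.183,.20,np.array([.49,.225]),.09,120)
    print(n,'beam',rect(n,uv,.19))
    ang=np.radians(rect(n,uv,.19)[2]-180); u=np.array([np.cos(ang),np.sin(ang)]); w=np.array([-u[1],u[0]])
    X,uv=cl(n,f,.15,.20,np.array([.585,.197]),.055,60)
    a=X[:,:2]@u; b=X[:,:2]@w; c0=np.array([.5945,.194])@u
    bc=B[:,:2]@w
    print(n,'beam lateral mid',(bc.min()+bc.max())/2,bc.mean(),'guess',np.array([.5945,.194])@w)
    for lo in np.arange(-.064,.036,.004):
        k=(a-c0>=lo)&(a-c0<lo+.004)
        if k.sum()>0: print(round(lo*1000),k.sum(),(b[k].min()*1e3).round(1),(b[k].max()*1e3).round(1),(X[k,2].max()*1e3).round(1))
```

```text
[[ 0.922  0.387 -0.001]
 [ 0.387 -0.922  0.002]
 [ 0.    -0.002 -1.   ]]
side beam (array([480.7, 227.8]), array([160.9,  31.9]), 162.84)
side beam lateral mid 0.35944104180538405 0.3607215678124457 guess 0.3607659219433108
-64 3 358.3 364.3 181.6
-60 8 356.9 364.0 182.0
-56 14 355.4 365.3 182.8
-52 10 357.7 364.4 182.3
-48 11 357.1 364.4 182.8
-44 12 356.1 363.8 182.2
-40 11 357.4 364.1 182.2
-36 11 357.5 363.6 183.2
-32 12 354.4 364.8 182.6
-28 11 354.7 363.8 182.7
-24 14 355.4 365.0 183.0
-20 56 347.3 373.5 191.7
-16 41 344.7 373.1 191.1
-8 9 355.8 365.3 182.9
-4 11 357.2 364.5 182.5
0 9 357.7 363.6 181.8
4 13 357.8 374.6 182.9
8 77 347.8 372.9 192.3
12 17 355.4 373.5 190.9
16 1 363.2 363.2 186.4
top beam (array([486.3, 225.9]), array([172.4,  31.2]), 163.07)
top beam lateral mid 0.3587777282134845 0.3579641821375104 guess 0.35871254768699634
-64 6 354.3 368.0 187.3
-60 8 353.8 361.8 180.1
-56 8 355.4 362.8 181.0
-52 8 353.5 361.7 181.5
-48 8 354.2 362.6 180.4
-44 8 354.0 363.0 182.2
-40 8 353.6 362.3 181.2
-36 8 353.6 361.5 181.7
-32 6 354.6 361.3 180.0
-28 9 354.4 363.2 183.4
-24 10 353.2 364.0 181.0
-20 6 354.4 361.0 181.3
-16 31 345.1 370.0 191.5
-12 12 345.4 364.7 190.9
-8 7 353.5 361.6 179.0
-4 9 354.0 362.3 182.7
0 7 354.2 361.5 182.7
4 9 354.2 363.3 183.8
8 13 349.1 370.5 189.5
12 36 344.8 371.5 188.9
16 4 346.3 360.6 188.0
```

>>> step_arm(plan=[[[0, 0, 0], [0, 0, -5], 5], [[0, 0, 0], [0, 0, -10], 5], [[0, 0, 0], [0, 0, -15], 5], [[0, 0, 0], [0, 0, -15], 5], [[0, 0, 0], [0, 0, -15], 5]], newtons=40)

```text
time_s: 0.72
position: [0.2517, -0.5989, 0.3337]
tool_rot: [-3.078, -0.62, 0.0]
force: [-0.1, -0.1, -0.5]
grip_width: 0.0525
grip_force: 0.0
```

>>> step_arm(plan=[[[0, 0, -10], [4.8, -1.6, 0], 5], [[0, 0, -20], [9.6, -3.2, 0], 5], [[0, 0, -30], [14.4, -4.8, 0], 5], [[0, 0, -40], [19.2, -6.4, 0], 5], [[0, 0, -50], [24, -8, 0], 5]])

```text
time_s: 1.35
position: [0.4425, -0.4306, 0.3315]
tool_rot: [-2.52, -1.868, 0.001]
force: [0.1, -0.2, -0.2]
grip_width: 0.05
grip_force: 0.0
```

```bash
cat >> m.py <<'E'
def delta(target,yaw):
    "world target of TCP and world yaw (deg) of tool x -> tool frame shift cm, turn about tool z deg, tilt"
    s=arm.sense(); M=R.from_rotvec(s['tool_rot']).as_matrix(); y=np.degrees(np.arctan2(M[1,0],M[0,0]))
    T=R.from_rotvec([np.pi,0,0]); T=R.from_euler('z',yaw,degrees=True)*T
    print('pos',s['position'].round(4),'yaw',y.round(2),'shift cm',(M.T@(np.array(target)-s['position'])*100).round(2),'turn',np.degrees((R.from_matrix(M).inv()*T).as_rotvec()).round(2),'F',s['force'].round(1),'j6',s['joints'][5].round(2))
E
python3 -c "
from m import *
delta([.628,-.2655,.25],127.5)"
```

```text
pos [ 0.4425 -0.4306  0.3315] yaw 73.12 shift cm [21.16 12.99  8.15] turn [ -0.14  -0.25 -54.38] F [ 0.1 -0.2 -0.2] j6 -0.56
```

>>> step_arm(plan=[[[0, 0, -10.6], [4.2, 2.6, 0], 5], [[0, 0, -21.2], [8.5, 5.2, 0], 5], [[0, 0, -31.8], [12.7, 7.8, 0], 5], [[0, 0, -42.4], [17, 10.4, 1], 5], [[0, 0, -53], [21.1, 13, 3], 5]])

```text
time_s: 1.98
position: [0.6293, -0.2679, 0.3024]
tool_rot: [-1.421, -2.799, 0.0]
force: [-0.3, 0.0, -1.0]
grip_width: 0.0499
grip_force: 0.0
```

Run:
```python
from m import *
grab('top','t1');p,d=grab('side','s1')
delta([.628,-.2655,.144],127.5)
f=np.load('s1.npz'); C=np.array([.625,-.262])
X,uv=cl('side',f,.176,.20,C,.06); print(rect('side',uv,.184),X.mean(0))
q=proj('side',[.628,-.2655,.2])[0].astype(int); x,y=max(q[0]-100,0),max(q[1]-90,0)
cv2.imwrite('pics/c3.png',cv2.resize(p[y:y+180,x:x+200],None,fx=3,fy=3)[:,:,::-1]); print(x,y)
```

```text
pos [ 0.6293 -0.265   0.2975] yaw 126.17 shift cm [-0.12 -0.08 15.35] turn [-0.18 -0.56 -1.33] F [-0.2  0.3 -1.6] j6 -1.11
(array([ 626.9, -264. ]), array([75.2, 13.8]), 127.8) [ 0.62611679 -0.26409866  0.18353216]
210 72
```

View pics/c3.png

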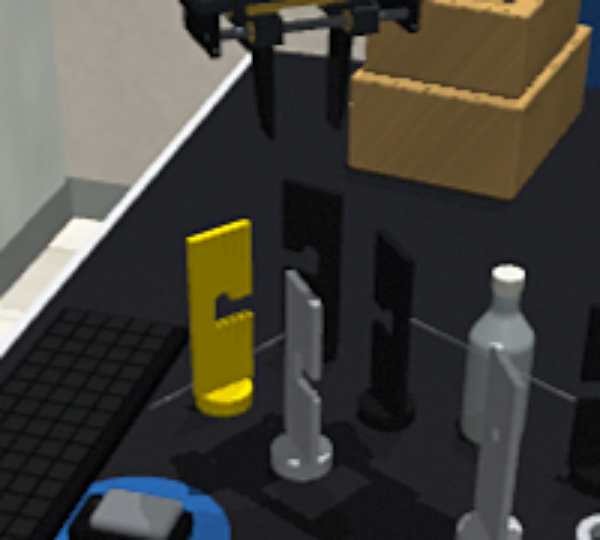

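The gripper is open above the slotted weight, with the fingers at about (265,130) and (335,125) in the crop and the plate top at (303,285). The yellow look-alike stands clear to the left.

>>> step_arm(plan=[[[0, 0, -1.3], [-0.1, -0.1, 2], 4.2], [[0, 0, -1.3], [-0.1, -0.1, 5], 4.2], [[0, 0, -1.3], [-0.1, -0.1, 8], 4.2], [[0, 0, -1.3], [-0.1, -0.1, 8], 4.2], [[0, 0, -1.3], [-0.1, -0.1, 8], 4.2]])

```text
time_s: 2.7
position: [0.628, -0.2718, 0.2254]
tool_rot: [1.401, 2.811, -0.0]
force: [1.0, 0.4, 0.7]
grip_width: 0.0421
grip_force: 0.0
```

Run:
```python
from m import *
delta([.628,-.2655,.144],127.5)
```

```text
pos [ 0.628  -0.2718  0.2254] yaw 127.01 shift cm [0.51 0.38 8.14] turn [ 0.01  0.04 -0.49] F [1.  0.4 0.7] j6 -1.13
```

>>> step_arm(plan=[[[0, 0, -0.5], [0.5, 0.4, 1], 4.2], [[0, 0, -0.5], [0.5, 0.4, 2.5], 4.2], [[0, 0, -0.5], [0.5, 0.4, 5], 4.2], [[0, 0, -0.5], [0.5, 0.4, 7], 4.2], [[0, 0, -0.5], [0.5, 0.4, 8.1], 4.2]])

```text
time_s: 3.32
position: [0.6278, -0.2639, 0.1415]
tool_rot: [-1.386, -2.817, -0.0]
force: [-0.3, -0.1, -1.1]
grip_width: 0.042
grip_force: 0.0
```

>>> step_arm(plan=[[[0, 0, 0], [0, 0, 0], 4.2], [[0, 0, 0], [0, 0, 0], 3], [[0, 0, 0], [0, 0, 0], 2], [[0, 0, 0], [0, 0, 0], 1.2], [[0, 0, 0], [0, 0, 0], 0.4]], newtons=20)

```text
time_s: 3.95
position: [0.6287, -0.2646, 0.1442]
tool_rot: [1.387, 2.818, -0.0]
force: [-0.3, 1.1, 1.6]
grip_width: 0.0079
grip_force: 10.1
```

>>> step_arm(plan=[[[0, 0, 0], [0, 0, 0], 0], [[0, 0, 0], [0, 0, 0], 0], [[0, 0, 0], [0, 0, 0], 0], [[0, 0, 0], [0, 0, 0], 0], [[0, 0, 0], [0, 0, 0], 0]], newtons=50)

```text
time_s: 4.58
position: [0.6287, -0.2646, 0.1441]
tool_rot: [1.387, 2.818, -0.0]
force: [-1.7, -1.0, 3.4]
grip_width: 0.0075
grip_force: 50.0
```

Run:
```python
from m import *
delta([.628,-.2655,.144],127.5)
print(arm.sense()['grip_width'],arm.sense()['grip_force'])
```

```text
pos [ 0.6287 -0.2646  0.1441] yaw 127.59 shift cm [-0.03 -0.11  0.01] turn [0.01 0.03 0.09] F [-1.7 -1.   3.4] j6 -1.13
0.007546732925868884 50.00125788152218
```

>>> step_arm(plan=[[[0, 0, 0], [0, 0, -0.5], 0], [[0, 0, 0], [0, 0, -2], 0], [[0, 0, 0], [0, 0, -4.5], 0], [[0, 0, 0], [0, 0, -7], 0], [[0, 0, 0], [0, 0, -8], 0]])

```text
time_s: 5.2
position: [0.6294, -0.2647, 0.2259]
tool_rot: [1.386, 2.816, 0.0]
force: [0.4, -0.1, -5.3]
grip_width: 0.0074
grip_force: 50.0
```

Run:
```python
from m import *
delta([.567,.108,.2191],73)
print(arm.sense()['grip_width'],arm.sense()['grip_force'])
```

```text
pos [ 0.6294 -0.2647  0.2259] yaw 127.6 shift cm [33.34 17.79  0.62] turn [ 0.15  0.11 54.6 ] F [ 0.4 -0.1 -5.3] j6 -1.13
0.007413156331814878 50.004586055874825
```

>>> step_arm(plan=[[[0, 0, 2.5], [1.5, 0.8, 0], 0], [[0, 0, 8], [4.9, 2.6, 0], 0], [[0, 0, 14], [8.5, 4.5, 0], 0], [[0, 0, 20], [12.2, 6.5, 0], 0], [[0, 0, 26], [15.9, 8.5, 0], 0]])

```text
time_s: 5.82
position: [0.598, -0.0851, 0.2227]
tool_rot: [-1.989, -2.43, 0.001]
force: [0.3, 0.5, -5.4]
grip_width: 0.0075
grip_force: 50.0
```

Run:
```python
from m import *
delta([.567,.108,.2191],73)
```

```text
pos [ 0.598  -0.0851  0.2227] yaw 101.38 shift cm [19.54  0.77  0.38] turn [-0.09 -0.03 28.38] F [ 0.3  0.5 -5.4] j6 -0.43
```

>>> step_arm(plan=[[[0, 0, 7], [5, 0.2, 0], 0], [[0, 0, 14], [10, 0.4, 0], 0], [[0, 0, 21], [14.5, 0.6, 0.2], 0], [[0, 0, 26], [17.8, 0.7, 0.3], 0], [[0, 0, 28.5], [19.5, 0.8, 0.3], 0]])

```text
time_s: 6.45
position: [0.5663, 0.108, 0.2197]
tool_rot: [-2.522, -1.87, 0.002]
force: [-0.6, -1.2, -5.4]
grip_width: 0.0077
grip_force: 50.0
```

>>> step_arm(plan=[[[0, 0, 0], [0, 0, 0], 0], [[0, 0, 0], [0, 0, 0], 0], [[0, 0, 0], [0, 0, 0], 0], [[0, 0, 0], [0, 0, 0], 0], [[0, 0, 0], [0, 0, 0], 0]])

```text
time_s: 7.08
position: [0.5677, 0.1056, 0.2208]
tool_rot: [2.524, 1.87, 0.0]
force: [0.7, -0.3, -5.7]
grip_width: 0.0075
grip_force: 50.0
```

Run:
```python
from m import *
delta([.567,.108,.2191],73)
p,d=grab('side','s2');t,_=grab('top','t2')
q=proj('side',[.58,.15,.175])[0].astype(int); x,y=max(q[0]-80,0),max(q[1]-100,0);print(q,x,y)
a=cv2.resize(p[y:y+180,x:x+160],None,fx=3,fy=3,interpolation=cv2.INTER_CUBIC)
q=proj('top',[.58,.15,.175])[0].astype(int); x,y=q[0]-40,q[1]-50;print(q,x,y)
b=cv2.resize(t[y:y+108,x:x+64],None,fx=5,fy=5,interpolation=cv2.INTER_CUBIC)
cv2.imwrite('pics/c4.png',np.hstack([a,b])[:,:,::-1])
```

```text
pos [0.5677 0.1056 0.2208] yaw 73.06 shift cm [ 0.21 -0.14  0.17] turn [0.01 0.   0.06] F [ 0.7 -0.3 -5.7] j6 0.39
[273 281] 193 181
[245 200] 205 150
```

View pics/c4.png

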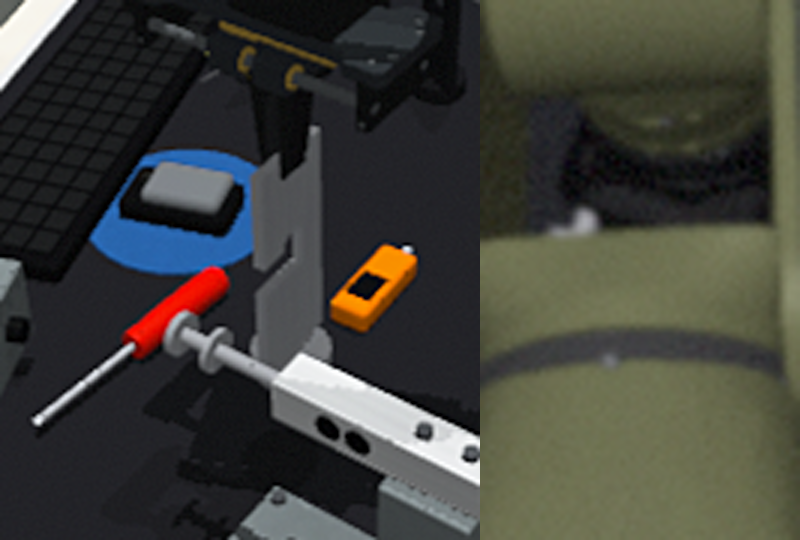

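Run:
```python
from m import *
f=np.load('s2.npz'); n='side'
an=np.radians(-17); u=np.array([np.cos(an),np.sin(an)]); w=np.array([-u[1],u[0]])
O=np.array([.593,.194])
X,uv=cl(n,f,.183,.2,O,.035,50); a=(X[:,:2]-O)@u*1e3; b=(X[:,:2]-O)@w*1e3
for k in(a<-4,a>4): print('collar',k.sum(),np.median(a[k]).round(1),np.percentile(a[k],[10,90]).round(1),'lat',((b[k].min()+b[k].max())/2).round(1))
X,uv=cl(n,f,.1,.187,O,.03,50);a=(X[:,:2]-O)@u*1e3; b=(X[:,:2]-O)@w*1e3;k=abs(a)<8;print('pin',k.sum(),np.median(b[k]),X[k,2].max(),X[k,2].min())
s=arm.sense()['position'][:2]
X,uv=cl(n,f,.1,.27,s,.05,40); a=(X[:,:2]-O)@u*1e3; b=(X[:,:2]-O)@w*1e3
k=(a>-12)&(a<12);print('TCP a,b',(s-O)@u*1e3,(s-O)@w*1e3)
X,a,b=X[k],a[k],b[k];print('plate',len(a),np.median(a),'slope deg (yaw,tilt)',np.degrees(np.linalg.lstsq(np.c_[b,X[:,2]*1e3,np.ones(len(a))],a,rcond=None)[0][:2]))
for z in range(100,270,8):
    k=(X[:,2]*1e3>=z)&(X[:,2]*1e3<z+8)
    if k.any(): print(z,k.sum(),b[k].min().round(1),b[k].max().round(1),np.median(a[k]).round(1))
```

```text
collar 40 -14.2 [-15.4 -11.8] lat -0.6
collar 41 12.1 [10.4 14.9] lat 0.9
pin 37 1.9561492257495232 0.18405200300386082 0.17406784965452482
TCP a,b 1.5653670610011452 -91.72191011901154
plate 1340 -3.7379676900804846 slope deg (yaw,tilt) [1.89183406 0.14637625]
100 55 -129.3 -63.8 -4.0
108 64 -128.3 -62.7 -3.9
116 62 -128.5 -63.1 -3.9
124 65 -129.1 -63.9 -4.0
132 63 -130.2 -62.0 -4.1
140 71 -128.2 -63.2 -3.9
148 62 -130.6 -63.1 -3.7
156 76 -128.1 -62.9 -3.9
164 96 -131.1 -64.4 -2.1
172 29 -127.6 -105.1 -3.4
180 32 -127.3 -75.6 -3.5
188 51 -125.9 -63.9 -3.4
196 67 -126.9 -63.3 -3.8
204 69 -124.8 -63.4 -3.8
212 77 -125.6 -62.9 -3.7
220 72 -127.1 -63.5 -3.8
228 79 -126.9 -61.9 -3.6
236 77 -126.3 -63.7 -3.6
244 60 -127.4 -61.9 -3.8
252 54 -127.8 -63.3 -3.9
260 58 -128.1 -63.5 -1.0
268 1 -102.5 -102.5 -10.9
```

The slotted plate stands at the cell's near side with its mouth edge (crop (257,270)) facing the collars at (180,333) and (215,350). The plate lines up with the gap between the collars, so I'll slide it on.

>>> step_arm(plan=[[[0, 0, 0], [0.5, 0, 0.2], 0], [[0, 0, 0], [2, 0, 0.2], 0], [[0, 0, 0], [3.5, 0, 0.2], 0], [[0, 0, 0], [4.5, 0, 0.2], 0], [[0, 0, 0], [5, 0, 0.2], 0]])

```text
time_s: 7.8
position: [0.5823, 0.1549, 0.2187]
tool_rot: [-2.523, -1.872, 0.0]
force: [0.0, -0.5, -5.3]
grip_width: 0.0078
grip_force: 50.0
```

Run:
```python
from m import *
delta([.593-.0292*.35/1-.0,.194,.2191],73)
p,d=grab('side','s3')
q=proj('side',[.585,.17,.19])[0].astype(int); x,y=max(q[0]-60,0),max(q[1]-75,0);print(q,x,y)
cv2.imwrite('pics/c5.png',cv2.resize(p[y:y+120,x:x+140],None,fx=5,fy=5,interpolation=cv2.INTER_CUBIC)[:,:,::-1])
```

```text
pos [0.5823 0.1549 0.2187] yaw 73.15 shift cm [ 3.75 -1.09 -0.04] turn [-0.01  0.01  0.15] F [ 0.  -0.5 -5.3] j6 0.47
[267 281] 207 206
```

View pics/c5.png

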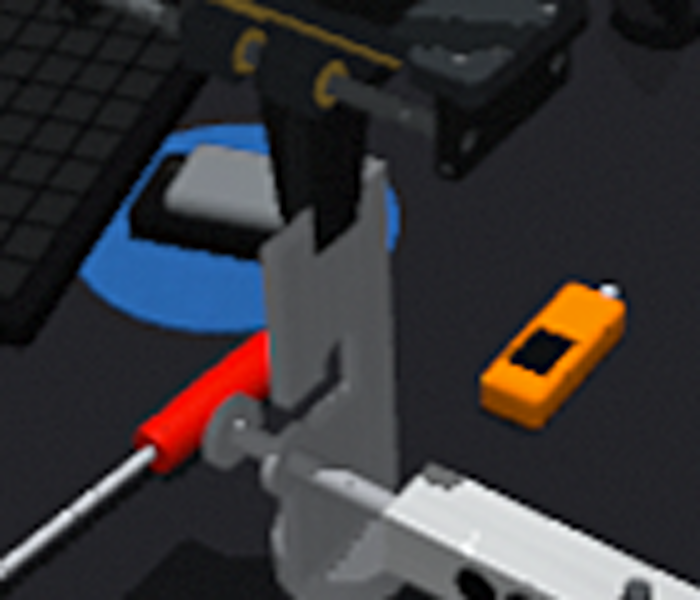

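The mouth, at about (280,410) in the crop, is level with the pin at (255,440), and the plate edge lies between the two collars. I'll carry on slowly and watch the force.

>>> step_arm(plan=[[[0, 0, 0], [0.4, 0, 0], 0], [[0, 0, 0], [1, 0, 0], 0], [[0, 0, 0], [1.6, 0, 0], 0], [[0, 0, 0], [2.1, 0, 0], 0], [[0, 0, 0], [2.4, 0, 0], 0]])

```text
time_s: 8.48
position: [0.5892, 0.1772, 0.2187]
tool_rot: [-2.524, -1.871, 0.0]
force: [0.7, -0.1, -4.7]
grip_width: 0.0075
grip_force: 50.0
```

>>> step_arm(plan=[[[0, 0, 0], [0.4, 0, 0], 0], [[0, 0, 0], [0.9, 0, 0], 0], [[0, 0, 0], [1.4, 0, 0], 0], [[0, 0, 0], [1.8, 0, 0], 0], [[0, 0, 0], [2, 0, 0], 0]])

```text
time_s: 9.1
position: [0.595, 0.1963, 0.2187]
tool_rot: [-2.524, -1.871, 0.0]
force: [0.6, -0.0, -5.4]
grip_width: 0.0075
grip_force: 50.0
```

>>> step_arm(plan=[[[0, 0, 0], [0, 0, 0], 0], [[0, 0, 0], [0, 0, 0], 0], [[0, 0, 0], [0, 0, 0], 0], [[0, 0, 0], [0, 0, 0], 0], [[0, 0, 0], [0, 0, 0], 0]])

```text
time_s: 9.72
position: [0.5949, 0.1959, 0.2188]
tool_rot: [-2.524, -1.871, -0.0]
force: [0.6, -0.1, -5.0]
grip_width: 0.0076
grip_force: 50.0
```

Run:
```python
from m import *
delta([.594,.1975,.2191],73)
p,d=grab('side','s4'); f=np.load('s4.npz');n='side'
an=np.radians(-17); u=np.array([np.cos(an),np.sin(an)]); w=np.array([-u[1],u[0]]); O=np.array([.593,.194]); s=arm.sense()['position'][:2]
print('TCP a,b',(s-O)@u*1e3,(s-O)@w*1e3)
X,uv=cl(n,f,.09,.27,O,.05,40); a=(X[:,:2]-O)@u*1e3; b=(X[:,:2]-O)@w*1e3
k=(a>-9)&(a<9);X,a,b=X[k],a[k],b[k]
for z in range(90,270,10):
    k=(X[:,2]*1e3>=z)&(X[:,2]*1e3<z+10)
    if k.any(): print(z,k.sum(),b[k].min().round(1),b[k].max().round(1),np.median(a[k]).round(1))
q=proj('side',[.59,.194,.19])[0].astype(int); x,y=max(q[0]-60,0),max(q[1]-75,0)
cv2.imwrite('pics/c6.png',cv2.resize(p[y:y+120,x:x+140],None,fx=5,fy=5,interpolation=cv2.INTER_CUBIC)[:,:,::-1])
```

```text
pos [0.5949 0.1959 0.2188] yaw 73.09 shift cm [ 0.12 -0.14 -0.03] turn [ 0.   -0.    0.09] F [ 0.6 -0.1 -5. ] j6 0.53
TCP a,b 1.2703707792335768 2.438855042131501
90 103 -33.2 30.8 -5.1
100 93 -34.2 30.9 -4.1
110 94 -34.1 31.2 -4.4
120 94 -33.2 30.8 -4.2
130 83 -30.1 31.2 -4.3
140 77 -33.2 31.8 -4.3
150 61 -34.4 31.0 -4.1
160 91 -34.8 31.3 -2.1
170 35 -33.5 4.6 -3.7
180 61 -33.2 30.9 -3.8
190 86 -34.4 31.4 -4.2
200 118 -34.9 32.0 -4.0
210 108 -34.3 31.9 -3.8
220 110 -30.8 31.4 -4.0
230 115 -30.3 31.9 -4.1
240 94 -31.3 31.0 -3.8
250 102 -35.1 31.6 -3.2
260 27 -32.0 30.3 -2.0
```

View pics/c6.png

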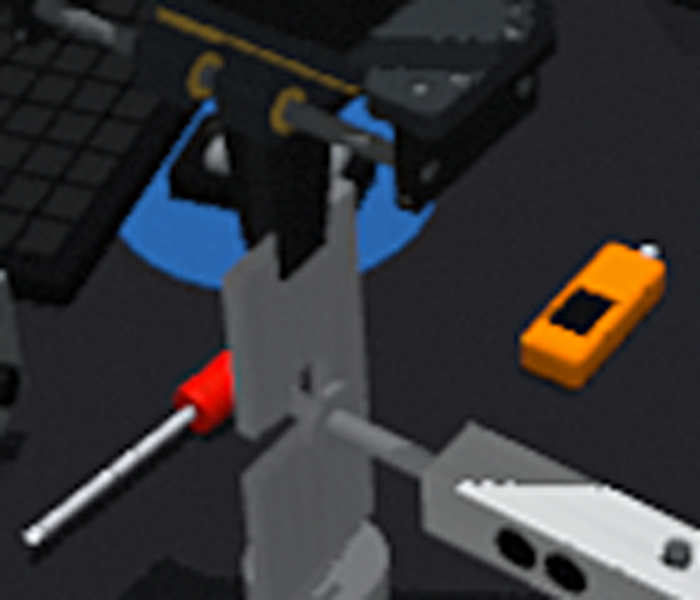

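The pin is inside the slot: the near collar is at (325,405) in front of the plate, the far one is hidden behind it, and the notch is above. I'll lower it.

>>> step_arm(plan=[[[0, 0, 0], [0.1, 0, 0.2], 0], [[0, 0, 0], [0.1, 0, 0.5], 0], [[0, 0, 0], [0.1, 0, 0.8], 0], [[0, 0, 0], [0.1, 0, 1.1], 0], [[0, 0, 0], [0.1, 0, 1.3], 0]])

```text
time_s: 10.4
position: [0.5951, 0.1969, 0.2054]
tool_rot: [-2.524, -1.871, 0.001]
force: [0.5, -0.1, -5.5]
grip_width: 0.0077
grip_force: 50.0
```

>>> step_arm(plan=[[[0, 0, 0], [0, 0, 0.05], 0], [[0, 0, 0], [0, 0, 0.1], 0], [[0, 0, 0], [0, 0, 0.15], 0], [[0, 0, 0], [0, 0, 0.2], 0], [[0, 0, 0], [0, 0, 0.2], 0]])

```text
time_s: 11.02
position: [0.5952, 0.1969, 0.2037]
tool_rot: [-2.524, -1.871, 0.0]
force: [-0.3, -0.5, -5.3]
grip_width: 0.0078
grip_force: 50.0
```

>>> step_arm(plan=[[[0, 0, 0], [0, 0, 0.03], 0], [[0, 0, 0], [0, 0, 0.06], 0], [[0, 0, 0], [0, 0, 0.1], 0], [[0, 0, 0], [0, 0, 0.1], 0], [[0, 0, 0], [0, 0, 0.1], 0]])

```text
time_s: 11.65
position: [0.5952, 0.1969, 0.2027]
tool_rot: [-2.524, -1.871, 0.0]
force: [0.1, 0.1, -5.7]
grip_width: 0.0075
grip_force: 50.0
```

>>> step_arm(plan=[[[0, 0, 0], [0, 0, 0.03], 0], [[0, 0, 0], [0, 0, 0.06], 0], [[0, 0, 0], [0, 0, 0.1], 0], [[0, 0, 0], [0, 0, 0.1], 0], [[0, 0, 0], [0, 0, 0.1], 0]])

```text
time_s: 12.28
position: [0.5953, 0.197, 0.202]
tool_rot: [2.524, 1.871, 0.0]
force: [0.1, -0.2, -4.3]
grip_width: 0.0073
grip_force: 50.0
```

>>> step_arm(plan=[[[0, 0, 0], [0, 0, 0.02], 0], [[0, 0, 0], [0, 0, 0.04], 0], [[0, 0, 0], [0, 0, 0.06], 0], [[0, 0, 0], [0, 0, 0.06], 0], [[0, 0, 0], [0, 0, 0.06], 0]])

```text
time_s: 12.9
position: [0.5955, 0.197, 0.2018]
tool_rot: [2.524, 1.871, 0.001]
force: [-1.8, -0.5, 1.3]
grip_width: 0.0074
grip_force: 50.0
```

The pin now carries the full weight, at the expected height (TCP z 0.202). I'll release gently.

>>> step_arm(plan=[[[0, 0, 0], [0, 0, 0], 0], [[0, 0, 0], [0, 0, 0], 0], [[0, 0, 0], [0, 0, 0], 0], [[0, 0, 0], [0, 0, 0], 0], [[0, 0, 0], [0, 0, 0], 0]], newtons=5)

```text
time_s: 13.52
position: [0.5956, 0.197, 0.2018]
tool_rot: [2.524, 1.87, 0.002]
force: [-0.3, 0.1, 3.9]
grip_width: 0.0082
grip_force: 5.0
```

>>> step_arm(plan=[[[0, 0, 0], [0, 0, 0], 0.9], [[0, 0, 0], [0, 0, 0], 1.1], [[0, 0, 0], [0, 0, 0], 1.5], [[0, 0, 0], [0, 0, 0], 2.2], [[0, 0, 0], [0, 0, 0], 3.2]])

```text
time_s: 14.15
position: [0.5952, 0.1969, 0.2011]
tool_rot: [-2.524, -1.871, 0.0]
force: [-0.1, 0.5, -0.2]
grip_width: 0.0267
grip_force: 0.0
```

>>> step_arm(plan=[[[0, 0, 0], [0, 0, 0], 4], [[0, 0, 0], [0, 0, 0], 4], [[0, 0, 0], [0, 0, 0], 4], [[0, 0, 0], [0, 0, 0], 4], [[0, 0, 0], [0, 0, 0], 4]])

```text
time_s: 14.78
position: [0.5952, 0.1969, 0.2012]
tool_rot: [-2.524, -1.871, -0.0]
force: [0.5, -0.6, 0.3]
grip_width: 0.0401
grip_force: 0.0
```

```bash
cat > chk.py <<'E'
from m import *
import sys
t=sys.argv[1]
p,d=grab('side',t); f=np.load(t+'.npz');n='side'
an=np.radians(-17); u=np.array([np.cos(an),np.sin(an)]); w=np.array([-u[1],u[0]]); O=np.array([.593,.194])
X,uv=cl(n,f,.07,.27,O,.05,40); a=(X[:,:2]-O)@u*1e3; b=(X[:,:2]-O)@w*1e3
k=(a>-11)&(a<9);X,a,b=X[k],a[k],b[k]
for z in range(80,260,16):
    k=(X[:,2]*1e3>=z)&(X[:,2]*1e3<z+16)
    if k.any(): print(z,k.sum(),b[k].min().round(1),b[k].max().round(1),np.median(a[k]).round(1))
print('top',X[:,2].max())
q=proj('side',[.59,.194,.16])[0].astype(int); x,y=max(q[0]-70,0),max(q[1]-75,0)
cv2.imwrite(f'pics/c_{t}.png',cv2.resize(p[y:y+120,x:x+140],None,fx=5,fy=5,interpolation=cv2.INTER_CUBIC)[:,:,::-1])
E
python3 chk.py s5
```

```text
80 143 -33.5 32.5 -4.2
96 144 -32.9 32.5 -4.3
112 145 -32.3 32.7 -4.1
128 136 -31.1 32.2 -4.3
144 105 -32.6 32.3 -1.8
160 41 -31.9 31.9 -3.9
176 166 -33.6 32.6 -4.0
192 159 -30.4 32.8 -4.0
208 119 -7.1 33.0 -3.8
224 127 -8.1 32.6 -3.6
240 95 -12.2 31.7 -1.3
top 0.24589306671262112
```

View pics/c_s5.png

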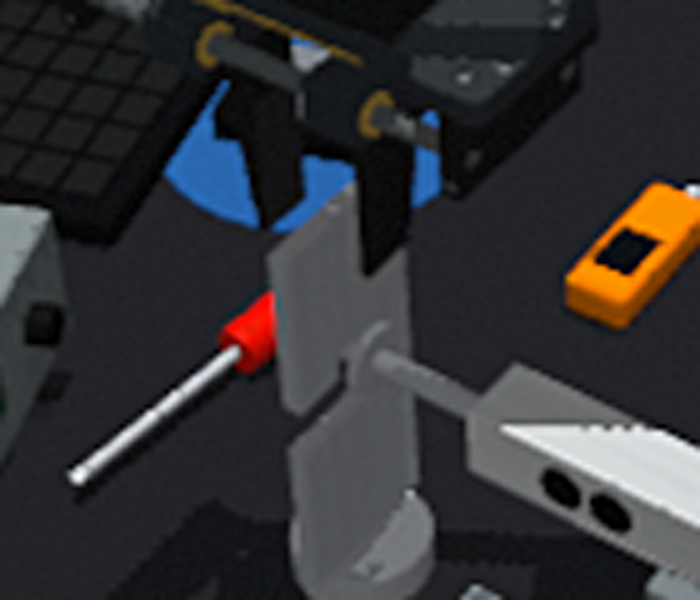

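The fingers are open and clear of the plate, at (270,170) and (385,190) in the crop. The weight hangs upright with the pin in the notch behind the collar at (370,350). I'll retreat straight up and let it settle.

>>> step_arm(plan=[[[0, 0, 0], [0, 0, -0.8], 4], [[0, 0, 0], [0, 0, -3], 4], [[0, 0, 0], [0, 0, -6.5], 4], [[0, 0, 0], [0, 0, -10], 4], [[0, 0, 0], [0, 0, -12], 4]])

```text
time_s: 15.45
position: [0.5962, 0.1972, 0.3257]
tool_rot: [2.522, 1.869, 0.008]
force: [-0.3, 0.5, -0.0]
grip_width: 0.0399
grip_force: 0.0
```

>>> step_arm(plan=[[[0, 0, 0], [0, 0, 0], 4], [[0, 0, 0], [0, 0, 0], 4], [[0, 0, 0], [0, 0, 0], 4], [[0, 0, 0], [0, 0, 0], 4], [[0, 0, 0], [0, 0, 0], 4]])

```text
time_s: 16.08
position: [0.5951, 0.1969, 0.3205]
tool_rot: [-2.524, -1.87, 0.001]
force: [-0.2, 0.4, -0.1]
grip_width: 0.0401
grip_force: 0.0
```

```bash
python3 chk.py s6; python3 -c "
from m import *
import time
a=np.load('s6.npz')['p'].astype(int)
for i in range(4): p,_=arm.grab_frame('side')
q=(slice(200,380),slice(200,330)); print('moving px',(abs(p.astype(int)-a)[q].max(2)>40).sum())"
```

```text
80 145 -32.8 32.7 -4.3
96 141 -33.2 33.0 -4.2
112 146 -31.1 31.9 -4.1
128 143 -30.1 32.1 -4.1
144 102 -33.5 32.5 -1.4
160 42 -32.6 33.0 -4.0
176 160 -33.3 32.3 -3.8
192 176 -31.7 32.2 -4.0
208 171 -32.8 32.4 -3.9
224 189 -30.2 32.5 -3.9
240 137 -32.3 32.1 -1.3
top 0.2449695988772559
moving px 2
```

View pics/c_s6.png

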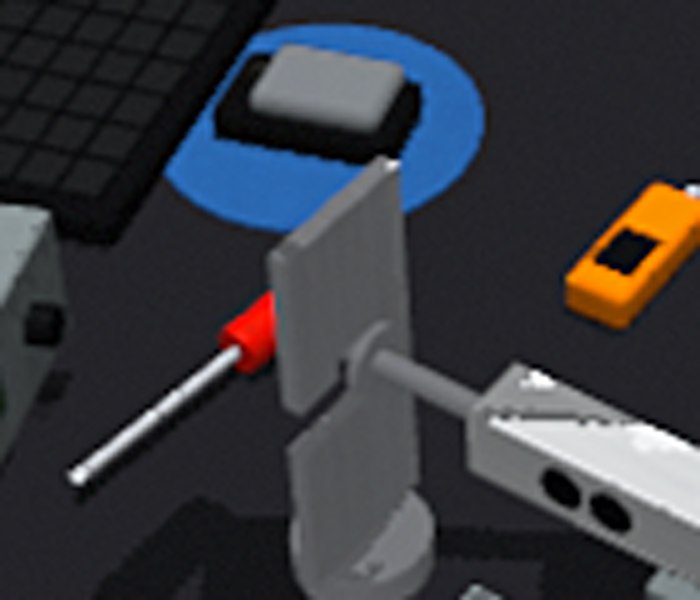

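The weight hangs upright and still on the pin (plate at (340,330) in the crop, collar at (370,350)), and the gripper is clear of it.

```bash
python3 -c "
from plant import arm
print(arm.job_done())"
```

```text
the job is handed in; nothing more can be done
None
```

The slotted check weight hangs upright and still on the load cell's pin, seated in its notch between the collars. The gripper is clear, no other object was touched, and the job was handed in after about 16 s of robot time.

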